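# Clear the parts washer's lid and hold it open for a colleague

### The job

A brass clock weight has been left on the lid of the steel parts washer: stand it gently upright in the square wooden tray (not the round dish) and let go of it. Then raise the washer's lid by its bar handle to 60 degrees from closed (within 5 degrees) and keep holding it there with the gripper so that a colleague can reach in; it falls shut if released, so finish while still holding it, with nothing else propping it. Leave the other things on the bench where they are.

Things in the scene. Friction and masses are not known exactly. Their poses are not given: they have to be found in the camera images.
- washer: Open-topped steel parts washer fixed to the bench, 170 (its x) x 240 (its y) mm, 100 mm tall, 110 mm with the lid shut. Origin at the centre of its underside on the bench; x points from its front (handle side, towards the robot) to its back (hinge side), z up.
- lid (a joint): Angle of the washer's lid in rad: 0 is shut, grows as the front edge rises, stop at 1.5. The flat steel lid (170 x 240 x 10 mm, about 0.4 kg) turns about a horizontal hinge along the washer's y at its back edge; gravity and a light spring pull it shut from any angle (1 to 3 N at the handle). The hinge does not stay by itself.
- lid_bar (a point): Middle of the lid's handle: a round bar of 10 mm diameter, 120 mm long along the washer's y, carried by two struts 50 mm in front of the lid's front edge (struts at the bar's two ends, open space between them and all round the bar). Lies at washer (-135, 0, 105) mm with the lid shut, 220 mm from the hinge line. The bar can roll between gripper fingers as the lid turns.
- lid_hinge (a point): Middle of the lid's hinge line, at washer (85, 0, 105) mm; does not move as the lid turns.
- weight_center (a point): Centre of the brass clock weight, which starts standing upright on the washer's lid: smooth upright cylinder 42 mm diameter, 70 mm tall, with a 10 mm wide, 12 mm high knob on top; about 0.45 kg. The point lies on its axis 35 mm above its underside; z is its axis, up.
- weight: The same brass weight; origin at the centre of its underside, z up along its axis.
- tray: Shallow square dark wooden tray fixed to the bench, 140 x 140 mm, 20 mm tall, walls and floor 6 mm thick, empty. Origin at the centre of its underside, sides along its x and y. It stands on the left or on the right of the washer.
- dish: Round dark wooden dish fixed to the bench, 140 mm across, 20 mm tall, with a brass gear in it; not to be used. It stands on the other side of the washer. Origin at the centre of its underside.
- oil_jar: Bystander: small amber glass jar, 40 mm across, 55 mm tall; origin under its centre.
- loupe: Bystander: black eyepiece loupe, 34 mm across, 32 mm tall; origin under its centre.
- screwdriver: Bystander: screwdriver 130 mm long lying along its x.
- hammer: Bystander: small hammer 200 mm long lying along its x.
- barrel: Bystander: brass ring, 50 mm across, 22 mm tall; origin under its centre.
- drum: Bystander: plain low brass drum, 56 mm across, 50 mm tall, standing on the bench; origin under its centre.
Not all that is in view belongs to the job. What is shaped like the weight but green or red is not meant.

How it is judged:
On the way, in this order (a step that is already met when the one before it is completed fails the run):
1. the weight stands upright in the square tray, released, with the lid still shut (x of weight_center in the frame of tray between -0.055 and 0.055 m and y of weight_center in the frame of tray between -0.055 and 0.055 m and z of weight_center in the frame of tray between 0.03 and 0.05 m and angle between weight_center's own z axis and vertical below 0.12 rad and linear speed of weight below 0.03 m/s and contact force between the fingers and weight below 0.1 N and value of joint lid below 0.1 rad), for 0.2 s.
2. the gripper holds the lid at 60 degrees (value of joint lid between 0.9597 and 1.1343 rad and velocity of joint lid between -0.05 and 0.05 rad/s and contact force between the fingers and lid above 0.5 N), for 0.3 s.
At the end, for the whole second after the job is handed in: The lid stands at 60 degrees (within 5), still, held by the gripper's fingers (over 0.5 N) and touched by no other thing; the weight stands upright (within 7 degrees), at rest, on the floor of the square tray, its axis within 55 mm of the tray's centre along each side, not touched by the gripper (all of step 2 and x of weight_center in the frame of tray between -0.055 and 0.055 m and y of weight_center in the frame of tray between -0.055 and 0.055 m and z of weight_center in the frame of tray between 0.03 and 0.05 m and angle between weight_center's own z axis and vertical below 0.12 rad and linear speed of weight below 0.03 m/s and contact force between each of the fingers, lid and weight below 0.1 N and contact force between lid and oil_jar below 0.1 N and contact force between lid and loupe below 0.1 N and contact force between lid and screwdriver below 0.1 N and contact force between lid and hammer below 0.1 N and contact force between lid and barrel below 0.1 N and contact force between lid and drum below 0.1 N); the arm keeps its last pose, push and grip.
It fails at once if the weight is tipped over (more than 40 degrees) (angle between weight_center's own z axis and vertical above 0.7 rad).
It fails at once if the weight is dropped from a height (falls faster than 0.9 m/s, about 40 mm of free fall) (linear speed of weight above 0.9 m/s and contact force between the fingers and weight below 0.2 N).
It fails at once if the lid is raised with the weight still on it (value of joint lid above 0.1 rad and contact force between weight and lid above 0.1 N).
It fails at once if a bystander is moved by more than 30 mm (distance of any of oil_jar, loupe, screwdriver, hammer, barrel, drum from where it was at the start of the episode above 0.03 m).
It also fails if it takes over 54 s, if anything falls off the work surface, if the arm or the gripper's body presses on something with over 40 N, if the wrist force passes 120 N, or if a joint passes its speed limit or range.

### The arm

A 6-joint arm with a two-finger parallel gripper is mounted at the origin on the work surface. World frame = base frame: x ahead of the robot, y to its left, z up, the work surface at z = 0. Lengths are in m, angles in rad, forces in N, time in s.
With the tool pointing down it reaches from about 0.4 to 0.825 m from the base axis. Payload 7 kg.
Tool frame: the origin (TCP) lies at the very end of the fingers, on their centre line; the grasp point (between the pads) lies 19 mm behind it (arm.pinch_z is the z of the grasp point in the tool frame, in m); z points along the fingers, y is the direction in which the jaws open and shut (so a half turn about z gives the same grasp; the last joint's range is limited). The gripper opens to 88 mm and grips with 3 to 60 N. Pads are 19 mm wide; open, the fingers measure 130 mm over their backs; the gripper's body (78 mm by 193 mm) begins 47 mm behind the grasp point.
Start: joints at [-0.933, 0.359, 0.012, 0, -1.224, -0.288], TCP at [0.231, -0.634, 0.227] pointing down, gripper open.
Joint ranges: [-3.07, 3.07], [-1.43, 2.12], [-1.02, 1.25], [-3.03, 1.67], [-3.05, -0], [-3.03, 3.03]. Speed limits (rad/s): [2.39, 2.39, 3.01, 3.14, 3.14, 3.14].

### API

Orientations are given as [roll, pitch, yaw] about the fixed x, y, z axes, in that order (R = Rz(yaw) Ry(pitch) Rx(roll)).
In Python, from station import arm gives the robot as it stands.
- The arm moves only by the tool drive_tool, never from a script. Its argument "targets" is a list of rows, each a list of 6 numbers: the shift along the world's x, y, z in units of 0.04 m (1.0 is 0.04 m), then the turn, a rotation vector about the world's x, y, z in units of 6 degrees (1.0 is 6 degrees). In form: [[x, y, z, wx, wy, wz], ...]. A call has 1 to 5 rows; each row shifts and turns the commanded pose from where the row before left it; what a row does not reach is not made up. A row lasts 1/8 s, in which the tool goes at most 62.5 mm and 10.7 degrees, less where a joint would pass 70% of its speed; a pose out of reach is approached as far as the arm can. A call with a number of a shift or a turn outside -1 to 1 is refused whole. A call with a gripper value outside its range is refused whole. "claw" is the opening, from 0 (shut) to 1 (fully open), set as the call begins (left out, the last holds). The fingers move at their own pace and stop on an object; "newtons" is the grip in N (left out, the last holds). Time passes only in rows, so rows that do not move let the fingers close. It gives the time, the measured TCP pose, the force and the opening at its end, in the units of the state.
- arm.get_state(): the state, without advancing time (a new reading comes with each control period).
- arm.grab_frame(name): name is "side" or "top"; returns (picture, depth): 400x640x3 uint8, red, green, blue; 400x640 float32, m along the optical axis (not along the pixel's ray), 0 where there is no reading.
- arm.get_calibration(name): a dict with "mtx" (3x3 intrinsics, pixels), "origin" and "rotation" of the camera in the world. Camera axes: x right, y up, looking along -z (the intrinsics and any distortion apply to the point x, -y, -z); pixel columns grow to the right and rows downward; lengths in m; the calibration is good to about 2 mm. A picture is of the moment at which its call begins. get_calibration takes no time and is no camera call.
- arm.job_done(): hands the job in, once; it reports no verdict.
Trained networks look in the newest picture that a camera, given by its name, has taken for a name from the list of things; names that differ only in an ending like _2 or _b are one class to them, and where a whole thing is asked for, a point or a joint stands for the part that bears it (a point fixed in the world has none). Each returns a list of dicts, best first, with "score" (0 to 1); they miss things now and then, are a little off and sometimes report something else, mostly with a low value. They report only what shows in the picture. A call takes as long as a camera call. They do not tell look-alikes from the thing itself.
- arm.search_frame(target, camera): "point" ([x, y, z] in m, in the coordinates of the camera as it stood for that picture, good to about 4 mm: the middle of the surface that is visible of it).
- arm.cut_out(target, camera): "pixels" (400x640 bool, what is visible of it).
- arm.landmark_of(target, camera): "point" ([x, y, z] in m, in the coordinates of the camera as it stood for that picture, good to about 4 mm: a listed point, or the origin of a listed thing).
The state is a dict: "t": time; "q": joint angles; "qd": joint speeds; "joint_efforts": joint torques, N m; "eef_pos": TCP position; "ee_rot": TCP orientation; "force": force on the tool from outside, world axes, zero at the start; "moment": the same for the moment, N m; "width": finger opening in m.
Only numpy, scipy, OpenCV 4.12 (cv2) and the standard library are available. Lean on these libraries where they do the work, as an engineer would, in place of code of your own. Each camera call takes 0.05 s, during which the arm holds its last target. There are 200 camera calls.

## Working session

There is one attempt and no reset: what is moved stays moved. The work goes in short steps, Python scripts to look and compute and a tool call to move; the robot and the scene stay as the last step left them, time stands still between calls to the robot, and variables do not carry over. Pictures are saved under pics/ and viewed, about 8 in all and at most 12, crops included, and the job is handed in when it is done.

Besides the shell and the picture viewer there is one more tool, called after "Emit:" as name(argument=value, ...), one argument or row to a line, values as JSON. drive_tool: Moves the arm, as the interface text tells. Shifts and turns lie within -1 to 1; 1 stands for 0.04 m of shift or 6 degrees of turn. Its arguments: {"type":"object","properties":{"targets":{"type":"array"},"claw":{"type":"number"},"newtons":{"type":"number"}},"required":["targets"]}

```bash
mkdir -p pics
cat > h.py <<'E'
import numpy as np, cv2
from station import arm
def w(p,cam):
    c=arm.get_calibration(cam); return np.array(c["rotation"])@np.array(p)+np.array(c["origin"])
def cloud(depth,cam,mask):
    c=arm.get_calibration(cam); K=np.array(c["mtx"]); v,u=np.nonzero(mask&(depth>0)); d=depth[v,u]
    P=np.c_[(u-K[0,2])/K[0,0]*d,-(v-K[1,2])/K[1,1]*d,-d]
    return P@np.array(c["rotation"]).T+np.array(c["origin"])
def px(pw,cam):
    c=arm.get_calibration(cam); K=np.array(c["mtx"]); p=np.array(c["rotation"]).T@(np.array(pw)-np.array(c["origin"]))
    return (K[0,0]*p[0]/-p[2]+K[0,2], K[1,1]*-p[1]/-p[2]+K[1,2])
E
python3 - <<'E'
from h import *
np.set_printoptions(precision=3,suppress=True)
for cam in("top","side"):
    im,d=arm.grab_frame(cam); cv2.imwrite(f"pics/{cam}0.png",im[:,:,::-1]); print(cam,{k:np.array(v).round(3).tolist() for k,v in arm.get_calibration(cam).items()})
    for n in("washer","lid_bar","lid_hinge","weight_center","tray","dish","oil_jar","loupe","screwdriver","hammer","barrel","drum"):
        for r in arm.landmark_of(n,cam)[:3]:
            p=w(r["point"],cam); print(n,round(r["score"],2),p,np.round(px(p,cam)))
s=arm.get_state();print(s)
E
```

```text
top {'mtx': [[445.501, 0.0, 323.262], [0.0, 445.501, 197.616], [0.0, 0.0, 1.0]], 'origin': [0.541, 0.104, 1.4], 'rotation': [0.055, -0.001, -1.55]}Traceback (most recent call last):
  File "<stdin>", line 7, in <module>
  File "h.py", line 11, in px
    return (K[0,0]*p[0]/-p[2]+K[0,2], K[1,1]*-p[1]/-p[2]+K[1,2])
                   ~^^^
IndexError: invalid index to scalar variable.
```

Rotation is roll-pitch-yaw; adapt.

```bash
sed -i 's/np.array(c\["rotation"\])/RM(c)/g' h.py
cat >> h.py <<'E'
from scipy.spatial.transform import Rotation
def RM(c): return Rotation.from_euler("xyz",c["rotation"]).as_matrix()
E
python3 - <<'E'
from h import *
np.set_printoptions(precision=3,suppress=True)
for cam in("top","side"):
    im,d=arm.grab_frame(cam); cv2.imwrite(f"pics/{cam}0.png",im[:,:,::-1]); np.save(f"{cam}_d.npy",d); print(cam,{k:np.array(v).round(3).tolist() for k,v in arm.get_calibration(cam).items()})
    for n in("washer","lid_bar","lid_hinge","weight_center","tray","dish","oil_jar","loupe","screwdriver","hammer","barrel","drum"):
        for r in arm.landmark_of(n,cam)[:3]:
            p=w(r["point"],cam); print(n,round(r["score"],2),p,np.round(px(p,cam)))
s=arm.get_state();print(s)
E
```

```text
top {'mtx': [[445.501, 0.0, 323.262], [0.0, 445.501, 197.616], [0.0, 0.0, 1.0]], 'origin': [0.541, 0.104, 1.4], 'rotation': [0.055, -0.001, -1.55]}
washer 0.82 [ 0.615 -0.026  0.003] [365. 199.]
washer 0.18 [ 0.809 -0.027 -0.001] [366. 138.]
lid_bar 0.63 [ 0.483 -0.052  0.1  ] [376. 243.]
lid_bar 0.21 [0.497 0.339 0.002] [247. 234.]
lid_hinge 0.76 [ 0.7   -0.009  0.105] [363. 168.]
lid_hinge 0.33 [ 0.475  0.497 -0.003] [197. 240.]
weight_center 0.74 [0.624 0.001 0.14 ] [360. 193.]
weight_center 0.73 [0.668 0.162 0.035] [305. 180.]
weight_center 0.58 [ 0.779 -0.117  0.034] [396. 146.]
tray 0.77 [0.498 0.338 0.   ] [248. 234.]
dish 0.62 [ 0.448 -0.309  0.001] [454. 254.]
oil_jar 0.61 [0.661 0.324 0.005] [253. 182.]
loupe 0.67 [ 0.682 -0.283  0.001] [446. 180.]
screwdriver 0.65 [ 0.391 -0.105  0.   ] [389. 272.]
hammer 0.92 [ 0.475  0.495 -0.004] [198. 240.]
barrel 0.6 [ 0.681 -0.283 -0.001] [446. 180.]
barrel 0.48 [0.399 0.113 0.001] [319. 267.]
barrel 0.43 [ 0.39  -0.106 -0.003] [389. 272.]
drum 0.87 [ 0.807 -0.027 -0.004] [366. 139.]
drum 0.3 [0.623 0.004 0.111] [358. 194.]
side {'mt
[... 660 characters left out ...]
 231.]
screwdriver 0.78 [ 0.398 -0.107 -0.002] [234. 296.]
hammer 0.86 [ 0.478  0.496 -0.   ] [275. 159.]
hammer 0.7 [ 0.677 -0.278 -0.002] [371. 360.]
barrel 0.71 [0.4   0.111 0.002] [243. 231.]
drum 0.92 [ 0.806 -0.027 -0.   ] [405. 262.]
drum 0.75 [0.619 0.002 0.144] [330. 211.]
{'t': 1.4, 'q': array([-0.933,  0.359,  0.012,  0.   , -1.224, -0.288]), 'qd': array([ 0.001,  0.001,  0.   , -0.   ,  0.   ,  0.001]), 'joint_efforts': array([  0.001, -58.238,  29.331,   7.003,   0.013,   0.   ]), 'eef_pos': array([ 0.231, -0.634,  0.227]), 'ee_rot': array([-3.142,  0.   , -2.792]), 'force': array([-1.279,  0.195,  0.528]), 'moment': array([ 0.005, -0.017,  0.039]), 'width': 0.08764821284412397}
```

View pics/top0.png

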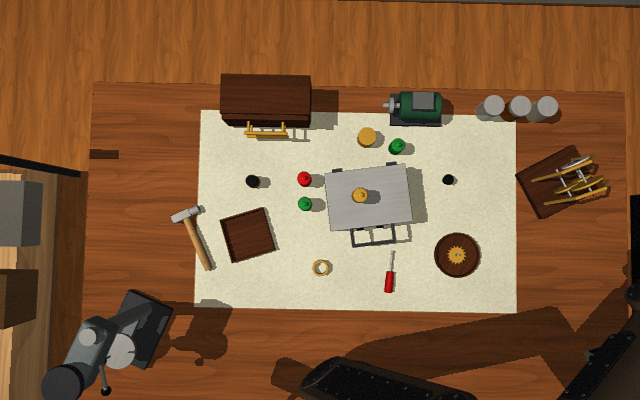

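View pics/side0.png

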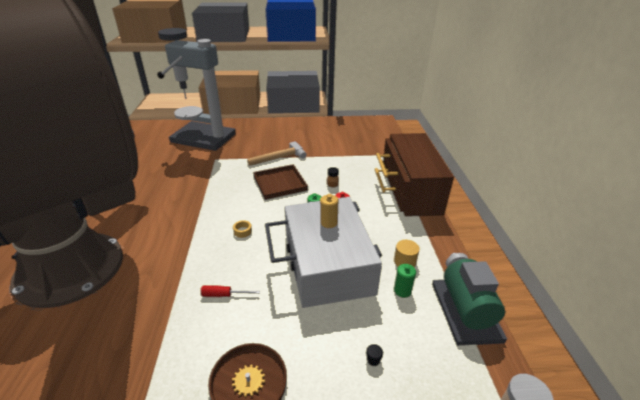

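Weight candidates (top image): brass on the lid (360,195), red (304,179), green (305,204), green (397,146), and the knobless brass drum (367,137). The one on the lid fits, since it is brass, has a knob and stands on the lid. I'll confirm it in a crop and measure.

Run:
```python
from h import *
np.set_printoptions(precision=4,suppress=True)
im=cv2.imread("pics/top0.png"); s=cv2.imread("pics/side0.png")
cv2.imwrite("pics/crop1.png",np.hstack([cv2.resize(im[130:260,290:430],(420,390),interpolation=2),cv2.resize(s[180:310,260:387],(380,390),interpolation=2)]))
for cam in("top","side"):
    d=np.load(f"{cam}_d.npy"); P=cloud(d,cam,d>0)
    near=np.hypot(P[:,0]-.6,P[:,1]+.02)<.2
    L=P[near&(abs(P[:,2]-.11)<.006)]
    L=L[L[:,0]>.5]
    r=cv2.minAreaRect((L[:,:2]*1000).astype(np.float32)); print(cam,"lid rect",r,L[:,2].mean(),len(L))
    W=P[(np.hypot(P[:,0]-.62,P[:,1])<.06)&(P[:,2]>.125)]
    print("weight n",len(W),"z max",np.sort(W[:,2])[-5:], "xy min/max",W.min(0),W.max(0))
    T=W[(W[:,2]>.165)&(W[:,2]<.186)]; print("top circle",cv2.minEnclosingCircle((T[:,:2]*1000).astype(np.float32)))
    B=P[(abs(P[:,2]-.105)<.012)&(P[:,0]>.42)&(P[:,0]<.52)&(abs(P[:,1]+.05)<.12)]
    if len(B)>5: print("bar",cv2.minAreaRect((B[:,:2]*1000).astype(np.float32)),len(B))
    for n in("tray","weight_center","lid"):
        for m in arm.cut_out(n,cam)[:3]:
            Q=cloud(d,cam,m["pixels"]); 
            if n=="tray": Q=Q[(Q[:,2]>.0)&(Q[:,2]<.03)]
            print(n,round(m["score"],2),np.median(Q,0),cv2.minAreaRect((Q[:,:2]*1000).astype(np.float32)))
```

```text
top lid rect ((601.5264282226562, -28.324447631835938), (218.79922485351562, 240.19760131835938), 8.320591926574707) 0.1087602233182453 4423
weight n 196 z max [0.1915 0.1916 0.1917 0.1927 0.1929] xy min/max [ 0.5981 -0.0163  0.1302] [0.639  0.0232 0.1929]
top circle ((618.7163696289062, 2.530578136444092), 20.951171875)
bar ((495.45831298828125, -20.76654052734375), (49.231300354003906, 176.85621643066406), 1.159138560295105) 235
tray 0.63 [0.4979 0.3383 0.0069] ((497.3435974121094, 339.87176513671875), (140.84323120117188, 144.8858642578125), 17.779232025146484)
weight_center 0.69 [0.6168 0.0042 0.1786] ((618.98388671875, 2.7451515197753906), (42.06968688964844, 41.0204963684082), 39.44499206542969)
weight_center 0.59 [ 0.7746 -0.1117  0.0683] ((780.6205444335938, -114.56549835205078), (46.67832565307617, 40.722068786621094), 34.826534271240234)
weight_center 0.57 [0.6698 0.1628 0.0702] ((670.4298095703125, 162.91253662109375), (38.74347686767578, 38.83298110961914), 60.52449035644531)
lid 0.81 [ 0.6094 -0.0288  0.1083] ((597.5328979492188, -39.71388244628906), (236.5430908203125, 
[... 750 characters left out ...]
8)
tray 0.51 [ 0.3626 -0.1098  0.0219] ((386.21160888671875, -97.84265899658203), (44.144020080566406, 136.19947814941406), 86.8022232055664)
weight_center 0.82 [ 0.6149 -0.0132  0.1557] ((616.3646850585938, -3.3584251403808594), (38.84034729003906, 34.906410217285156), 8.125443458557129)
weight_center 0.54 [ 0.6086 -0.0977  0.1076] ((606.3020629882812, 43.64109802246094), (283.6358642578125, 385.62689208984375), 8.257351875305176)
lid 0.98 [ 0.6008 -0.0602  0.1087] ((606.9114990234375, -1.624267578125), (277.6424865722656, 305.3712463378906), 2.049271583557129)
lid 0.72 [0.3986 0.1027 0.017 ] ((398.13201904296875, 108.05908203125), (48.172489166259766, 49.90538787841797), 24.19505500793457)
```

View pics/crop1.png

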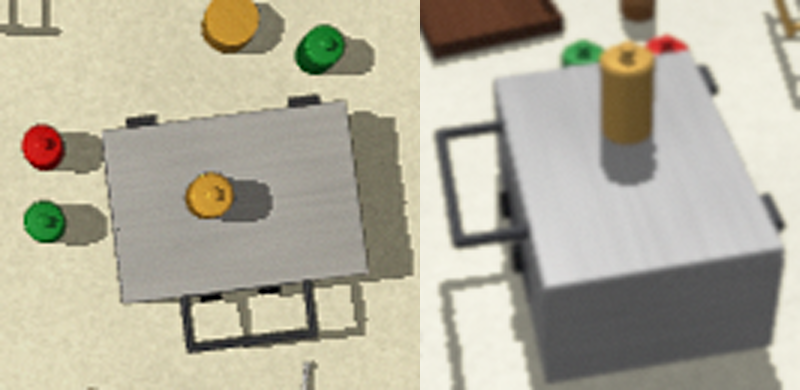

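The crop shows the brass weight with its knob on the lid at (210,195), with red and green look-alikes beside the washer. The lid one is the target. I'll move above it at a yaw that also suits the bar.

Emit:
drive_tool(
  targets=[
    [0.6, 1, 0.1, 0, 0, 0.8],
    [0.6, 1, 0.1, 0, 0, 0.8],
    [0.6, 1, 0.1, 0, 0, 0.8],
    [0.6, 1, 0.1, 0, 0, 0.8],
    [0.6, 1, 0.1, 0, 0, 0.8],
  ],
  claw=1,
  newtons=25,
)

```text
t: 2.33
eef_pos: [0.3519, -0.4328, 0.2469]
ee_rot: [-3.141, 0.0, -2.37]
force: [0.2, 0.3, -0.9]
width: 0.0878
```

Emit:
drive_tool(
  targets=[
    [0.6, 1, 0.1, 0, 0, 0.8],
    [0.6, 1, 0.1, 0, 0, 0.8],
    [0.6, 1, 0.1, 0, 0, 0.8],
    [0.6, 1, 0, 0, 0, 0.8],
    [0.6, 1, 0, 0, 0, 0.8],
  ],
)

```text
t: 2.95
eef_pos: [0.472, -0.2327, 0.259]
ee_rot: [-3.141, 0.0, -1.951]
force: [-0.0, -0.9, 0.5]
width: 0.0877
```

Emit:
drive_tool(
  targets=[
    [0.6, 1, 0, 0, 0, 0.8],
    [0.6, 1, 0, 0, 0, 0.8],
    [0.6, 1, 0, 0, 0, 0.8],
    [0.6, 1, 0, 0, 0, 0.8],
    [0.6, 0.8, 0, 0, 0, 0.8],
  ],
)

```text
t: 3.58
eef_pos: [0.592, -0.0404, 0.2588]
ee_rot: [-3.141, 0.0, -1.532]
force: [-0.1, -1.1, -0.4]
width: 0.0879
```

Emit:
drive_tool(
  targets=[
    [0.31, 0.52, 0, 0, 0, 0.5],
    [0.31, 0.52, 0, 0, 0, 0.5],
    [0, 0, -1, 0, 0, 0],
    [0, 0, -1, 0, 0, 0],
    [0, 0, -0.5, 0, 0, 0],
  ],
)

```text
t: 4.2
eef_pos: [0.615, -0.0008, 0.1563]
ee_rot: [3.139, -0.0, -1.43]
force: [0.1, 0.4, 1.4]
width: 0.0875
```

Emit:
drive_tool(
  targets=[
    [0, 0, -0.3, 0, 0, 0],
    [0, 0, -0.25, 0, 0, 0],
    [0, 0, 0, 0, 0, 0],
  ],
)

```text
t: 4.58
eef_pos: [0.616, -0.0006, 0.1364]
ee_rot: [3.141, -0.0, -1.431]
force: [-0.5, -0.4, 0.6]
width: 0.0874
```

Emit:
drive_tool(
  targets=[
    [0, 0, 0, 0, 0, 0],
    [0, 0, 0, 0, 0, 0],
    [0, 0, 0, 0, 0, 0],
    [0, 0, 0, 0, 0, 0],
  ],
  claw=0,
)

```text
t: 5.08
eef_pos: [0.6162, -0.0005, 0.1368]
ee_rot: [-3.141, 0.0, -1.43]
force: [0.4, -0.0, -0.8]
width: 0.0532
```

Emit:
drive_tool(
  targets=[
    [0, 0, 0, 0, 0, 0],
    [0, 0, 0, 0, 0, 0],
    [0, 0, 0, 0, 0, 0],
  ],
)

```text
t: 5.45
eef_pos: [0.617, -0.0003, 0.137]
ee_rot: [-3.14, 0.0, -1.43]
force: [3.9, 0.4, 1.7]
width: 0.0419
```

Emit:
drive_tool(
  targets=[
    [0, 0, 0.3, 0, 0, 0],
    [0, 0, 0.6, 0, 0, 0],
    [0, 0, 0.6, 0, 0, 0],
    [0, 0, 0, 0, 0, 0],
  ],
)

```text
t: 5.95
eef_pos: [0.6162, -0.0004, 0.198]
ee_rot: [-3.14, 0.0, -1.431]
force: [-0.2, -0.2, -5.3]
width: 0.0418
```

Emit:
drive_tool(
  targets=[
    [-0.2, 0.5, 0, 0, 0, 0],
    [-0.3, 0.9, 0, 0, 0, 0],
    [-0.3, 0.9, 0, 0, 0, 0],
    [-0.3, 0.9, 0, 0, 0, 0],
    [-0.3, 0.9, 0, 0, 0, 0],
  ],
)

```text
t: 6.58
eef_pos: [0.558, 0.1647, 0.1949]
ee_rot: [3.139, -0.001, -1.43]
force: [-0.2, 0.4, -4.9]
width: 0.0417
```

Emit:
drive_tool(
  targets=[
    [-0.3, 0.9, 0, 0, 0, 0],
    [-0.3, 0.9, 0, 0, 0, 0],
    [-0.3, 0.9, 0, 0, 0, 0],
    [-0.3, 0.9, 0, 0, 0, 0],
    [-0.37, 0.8, 0, 0, 0, 0],
  ],
)

```text
t: 7.2
eef_pos: [0.4952, 0.3405, 0.1947]
ee_rot: [3.139, -0.002, -1.43]
force: [-0.3, 0.2, -5.4]
width: 0.0417
```

Emit:
drive_tool(
  targets=[
    [0, 0, -0.7, 0, 0, 0],
    [0, 0, -0.9, 0, 0, 0],
    [0, 0, -0.9, 0, 0, 0],
    [0, 0, -0.7, 0, 0, 0],
    [0, 0, -0.4, 0, 0, 0],
  ],
)

```text
t: 7.82
eef_pos: [0.4954, 0.3384, 0.0498]
ee_rot: [3.138, -0.003, -1.43]
force: [0.1, -0.2, -5.4]
width: 0.0415
```

Weight underside is about 17 mm above the floor. I'll ease it down.

Emit:
drive_tool(
  targets=[
    [0, 0, -0.2, 0, 0, 0],
    [0, 0, -0.1, 0, 0, 0],
    [0, 0, -0.05, 0, 0, 0],
    [0, 0, -0.03, 0, 0, 0],
    [0, 0, 0, 0, 0, 0],
  ],
)

```text
t: 8.45
eef_pos: [0.4975, 0.3396, 0.0378]
ee_rot: [-3.141, 0.0, -1.431]
force: [-0.3, -0.8, -5.4]
width: 0.0416
```

Emit:
drive_tool(
  targets=[
    [0, 0, -0.05, 0, 0, 0],
    [0, 0, -0.05, 0, 0, 0],
    [0, 0, 0, 0, 0, 0],
  ],
)

```text
t: 8.82
eef_pos: [0.498, 0.34, 0.0348]
ee_rot: [-3.14, 0.001, -1.43]
force: [-1.2, -1.6, 5.1]
width: 0.0415
```

Contact (the force flipped to +5 N). Release.

Emit:
drive_tool(
  targets=[
    [0, 0, 0, 0, 0, 0],
    [0, 0, 0, 0, 0, 0],
    [0, 0, 0, 0, 0, 0],
    [0, 0, 0, 0, 0, 0],
    [0, 0, 0, 0, 0, 0],
  ],
  claw=1,
)

```text
t: 9.45
eef_pos: [0.4973, 0.3395, 0.0333]
ee_rot: [3.142, -0.0, -1.43]
force: [-0.5, 1.7, -0.6]
width: 0.0847
```

Emit:
drive_tool(
  targets=[
    [0, 0, 0, 0, 0, 0],
    [0, 0, 0.5, 0, 0, 0],
    [0, 0, 1, 0, 0, 0],
    [0, 0, 1, 0, 0, 0],
    [0, 0, 1, 0, 0, 0],
  ],
)

```text
t: 10.07
eef_pos: [0.4972, 0.3394, 0.1747]
ee_rot: [3.142, -0.0, -1.43]
force: [1.0, 0.9, 0.8]
width: 0.0876
```

Emit:
drive_tool(
  targets=[
    [0, 0, 1, 0, 0, 0],
    [0, 0, 1, 0, 0, 0],
    [0, -1, 0, 0, 0, 0],
    [0, -1, 0, 0, 0, 0],
    [0, -1, 0, 0, 0, 0],
  ],
  claw=0.5,
)

```text
t: 10.7
eef_pos: [0.497, 0.2183, 0.2535]
ee_rot: [-3.141, 0.0, -1.43]
force: [1.2, 0.2, 0.9]
width: 0.0452
```

```bash
cat > look.py <<'E'
from h import *
import sys
np.set_printoptions(precision=4,suppress=True)
ims=[]
for cam in("top","side"):
    im,d=arm.grab_frame(cam); ims.append(im[:,:,::-1]); np.save(f"{cam}_d.npy",d)
    for n in("lid_bar","lid_hinge","washer","weight_center"):
        r=arm.landmark_of(n,cam)
        for x in r[:3 if n=="weight_center" else 1]: print(cam,n,round(x["score"],2),w(x["point"],cam))
    P=cloud(d,cam,d>0)
    W=P[(np.hypot(P[:,0]-.497,P[:,1]-.34)<.05)&(P[:,2]>.065)&(P[:,2]<.083)]
    if len(W): print("weight top",cv2.minEnclosingCircle((W[:,:2]*1000).astype(np.float32)),W[:,2].mean())
t,s=ims; cv2.imwrite(f"pics/{sys.argv[1]}.png",np.hstack([cv2.resize(t[120:300,190:460],(400,267)),cv2.resize(s[130:370,180:480],(334,267))]))
E
python3 look.py a1
python3 - <<'E'
from h import *
np.set_printoptions(precision=4,suppress=True)
u=np.array([.9895,.1447]); v=np.array([-.1447,.9895])
for cam in("top","side"):
    d=np.load(f"{cam}_d.npy"); P=cloud(d,cam,d>0)
    q=(P[:,:2]-[.617,-.026])
    a,b=q@u,q@v
    m=(a>-.16)&(a<-.12)&(abs(b)<.05)&(P[:,2]>.09)&(P[:,2]<.125)
    if m.sum()>3: print(cam,"bar a",np.median(a[m]),"mid",a[m].min(),a[m].max(),"z",np.sort(P[m,2])[[0,-1]],"tilt",np.polyfit(b[m],a[m],1),m.sum())
    m=(P[:,2]>.09)&(P[:,2]<.125)&(a>-.16)&(a<-.1)&(abs(b)<.1); print("b extents",b[m].min(),b[m].max())
    m=(abs(P[:,2]-.109)<.006)&(a>-.1)&(a<.2)&(abs(b)<.2); print("lid a",np.percentile(a[m],[.5,99.5]),"b",np.percentile(b[m],[.3,99.7]))
E
```

```text
top lid_bar 0.91 [ 0.4827 -0.0521  0.102 ]
top lid_hinge 0.92 [ 0.6985 -0.0085  0.105 ]
top washer 0.55 [ 0.6162 -0.024  -0.0015]
top weight_center 0.77 [ 0.7796 -0.1139  0.0338]
top weight_center 0.72 [0.5947 0.1664 0.0347]
top weight_center 0.68 [0.6689 0.1619 0.0336]
side lid_bar 0.94 [ 0.4843 -0.0444  0.1022]
side lid_hinge 0.91 [ 0.7002 -0.0144  0.1048]
side washer 0.64 [ 0.6196 -0.0255 -0.0035]
side weight_center 0.58 [ 0.7771 -0.1164  0.0334]
side weight_center 0.57 [0.5953 0.1615 0.0384]
weight top ((498.0408020019531, 339.19049072265625), 20.703889846801758) 0.07475542762636556
top bar a -0.13496550138853797 mid -0.14052899391801968 -0.13016317659261734 z [0.0968 0.113 ] tilt [ 0.0011 -0.1351] 120
b extents -0.06460551609572598 0.06516732924991119
lid a [-0.0902  0.09  ] b [-0.1186  0.1193]
side bar a -0.13782172890514197 mid -0.14248424863948345 -0.13264129055084414 z [0.1039 0.1113] tilt [ 0.0011 -0.1378] 137
b extents -0.06601902919284215 0.06502451629661467
lid a [-0.0918  0.0871] b [-0.1199  0.1182]
```

View pics/a1.png

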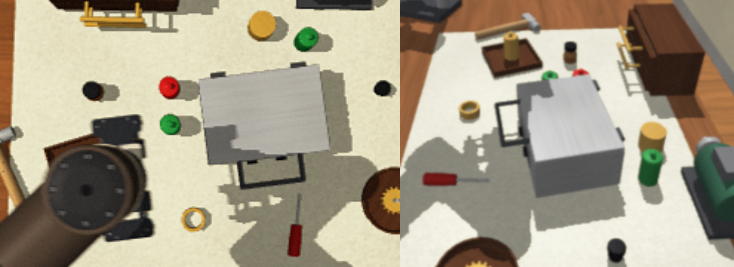

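The weight stands upright in the tray at composite pixel (510,45), measured at (0.498, 0.339), which is the tray centre. The bar's middle is at (0.483, -0.046, 0.105). Next, the bar.

Emit:
drive_tool(
  targets=[
    [-0.05, -0.94, 0, 0, 0, 0],
    [-0.05, -0.94, 0, 0, 0, 0],
    [-0.05, -0.94, 0, 0, 0, 0],
    [-0.05, -0.94, 0, 0, 0, 0],
    [-0.05, -0.94, 0, 0, 0, 0],
  ],
  claw=0.4,
)

```text
t: 11.82
eef_pos: [0.4872, 0.0308, 0.2533]
ee_rot: [3.142, -0.0, -1.43]
force: [0.3, 0.3, -1.0]
width: 0.0352
```

Emit:
drive_tool(
  targets=[
    [-0.05, -0.94, 0, 0, 0, 0],
    [-0.05, -0.94, 0, 0, 0, 0],
    [0, 0, -0.9, 0, 0, 0],
    [0, 0, -0.9, 0, 0, 0],
    [0, 0, -0.3, 0, 0, 0],
  ],
)

```text
t: 12.45
eef_pos: [0.4823, -0.0438, 0.1675]
ee_rot: [3.138, -0.0, -1.43]
force: [0.7, 0.2, 0.5]
width: 0.035
```

Emit:
drive_tool(
  targets=[
    [0, 0, 0, 0, 0, 0],
  ],
)

```text
t: 12.58
eef_pos: [0.4834, -0.0435, 0.1692]
ee_rot: [3.14, -0.0, -1.43]
force: [0.1, -0.3, 0.3]
width: 0.0351
```

Lined up within 2 mm. Descend 83 mm and grip.

Emit:
drive_tool(
  targets=[
    [0, 0, -0.6, 0, 0, 0],
    [0, 0, -0.6, 0, 0, 0],
    [0, 0, -0.5, 0, 0, 0],
    [0, 0, -0.35, 0, 0, 0],
    [0, 0, 0, 0, 0, 0],
  ],
)

```text
t: 13.2
eef_pos: [0.4835, -0.0436, 0.0874]
ee_rot: [3.141, -0.0, -1.43]
force: [0.0, -0.5, 0.2]
width: 0.0349
```

Emit:
drive_tool(
  targets=[
    [0, 0, 0, 0, 0, 0],
    [0, 0, 0, 0, 0, 0],
    [0, 0, 0, 0, 0, 0],
    [0, 0, 0, 0, 0, 0],
    [0, 0, 0, 0, 0, 0],
  ],
  claw=0,
  newtons=20,
)

```text
t: 13.82
eef_pos: [0.4821, -0.0439, 0.087]
ee_rot: [3.14, 0.0, -1.431]
force: [-4.5, 1.0, 0.3]
width: 0.0094
```

Emit:
drive_tool(
  targets=[
    [0.013, 0.002, 0.384, 0, 0, 0],
    [0.04, 0.006, 0.382, 0, 0, 0],
    [0.066, 0.01, 0.378, 0, 0, 0],
    [0.092, 0.013, 0.373, 0, 0, 0],
    [0.117, 0.017, 0.365, 0, 0, 0],
  ],
)

```text
t: 14.45
eef_pos: [0.4936, -0.0422, 0.162]
ee_rot: [3.136, 0.0, -1.431]
force: [-7.8, 0.9, -0.3]
width: 0.0092
```

Emit:
drive_tool(
  targets=[
    [0.142, 0.021, 0.356, 0, 0, 0],
    [0.167, 0.024, 0.345, 0, 0, 0],
    [0.19, 0.028, 0.332, 0, 0, 0],
    [0.212, 0.031, 0.318, 0, 0, 0],
    [0.234, 0.034, 0.303, 0, 0, 0],
  ],
)

```text
t: 15.08
eef_pos: [0.5285, -0.0372, 0.2285]
ee_rot: [3.13, 0.0, -1.431]
force: [-24.0, 3.1, 15.1]
width: 0.0093
```

Emit:
drive_tool(
  targets=[
    [-0.04, -0.005, 0.03, 0, 0, 0],
    [0, 0, 0, 0, 0, 0],
  ],
)

```text
t: 15.32
eef_pos: [0.5296, -0.037, 0.2301]
ee_rot: [3.136, 0.0, -1.431]
force: [-14.6, 1.3, 7.8]
width: 0.0092
```

Emit:
drive_tool(
  targets=[
    [-0.045, -0.006, 0.042, 0, 0, 0],
    [0.254, 0.037, 0.285, 0, 0, 0],
    [0.273, 0.04, 0.267, 0, 0, 0],
    [0, 0, 0, 0, 0, 0],
  ],
)

```text
t: 15.82
eef_pos: [0.5518, -0.0338, 0.2549]
ee_rot: [3.141, -0.0, -1.43]
force: [-8.3, 0.1, 5.5]
width: 0.0096
```

Emit:
drive_tool(
  targets=[
    [0.28, 0.041, 0.265, 0, 0, 0],
    [0.307, 0.045, 0.24, 0, 0, 0],
    [0.315, 0.046, 0.22, 0, 0, 0],
    [0, 0, 0, 0, 0, 0],
    [0, 0, 0, 0, 0, 0],
  ],
)

```text
t: 16.45
eef_pos: [0.5879, -0.0286, 0.2833]
ee_rot: [-3.141, -0.0, -1.43]
force: [-4.0, 0.1, 5.2]
width: 0.0093
```

```bash
python3 look.py a2
python3 - <<'E'
from h import *
np.set_printoptions(precision=4,suppress=True)
print(arm.get_state()["eef_pos"],arm.get_state()["force"])
u=np.array([.9895,.1447]); v=np.array([-.1447,.9895])
for cam in("top","side"):
    d=np.load(f"{cam}_d.npy"); P=cloud(d,cam,d>0); q=P[:,:2]-[.617,-.026]; a,b=q@u,q@v
    # outer lid face points, away from gripper (|b|>50mm)
    m=(a>-.03)&(a<.085)&(abs(b)>.05)&(abs(b)<.115)&(P[:,2]>.13)&(P[:,2]<.26)
    if m.sum()>20:
        for lo,hi in((-.2,0),(0,.2),(-.2,.2)):
            k=m&(b>lo)&(b<hi)
            if k.sum()<20: continue
            X=np.c_[a[k],P[k,2]].astype(np.float32)
            l=cv2.fitLine(X,cv2.DIST_HUBER,0,.01,.01).ravel(); print(cam,k.sum(),"angle",np.degrees(np.arctan2(abs(l[1]),abs(l[0]))),l)
E
```

```text
top lid_hinge 0.85 [ 0.6998 -0.0108  0.1037]
top washer 0.46 [ 0.8045 -0.0247  0.0014]
top weight_center 0.71 [ 0.7797 -0.1153  0.0343]
top weight_center 0.6 [0.5014 0.3427 0.0401]
top weight_center 0.57 [0.6716 0.1622 0.0359]
weight top ((498.612060546875, 341.9964294433594), 20.84752082824707) 0.07570381586216748
side lid_bar 0.67 [ 0.5881 -0.025   0.2922]
side lid_hinge 0.72 [ 0.7019 -0.0137  0.1055]
side washer 0.88 [ 0.6182 -0.0267  0.001 ]
side weight_center 0.75 [0.496 0.343 0.044]
side weight_center 0.73 [ 0.7772 -0.1156  0.0336]
side weight_center 0.69 [0.5947 0.1578 0.0391]
weight top ((496.47857666015625, 339.9903869628906), 20.05436897277832) 0.07444781529895228
[ 0.5877 -0.0286  0.2831] [-5.9084  0.4247  4.5124]
top 224 angle 59.25992 [ 0.5111 -0.8595  0.0586  0.1586]
top 224 angle 59.25992 [ 0.5111 -0.8595  0.0586  0.1586]
side 344 angle 58.240494 [ 0.5264 -0.8503  0.021   0.2164]
side 120 angle 59.041702 [ 0.5144 -0.8575  0.0462  0.1762]
side 464 angle 58.37701 [ 0.5243 -0.8515  0.0273  0.2068]
```

View pics/a2.png

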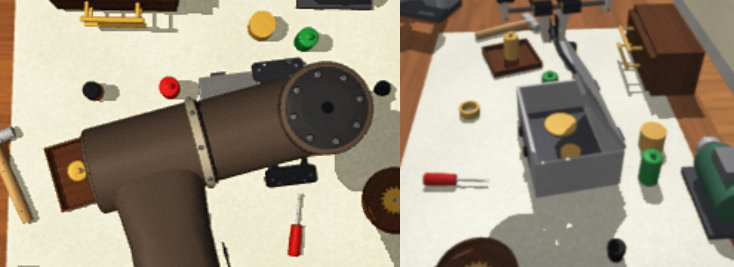

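The lid is raised at about 58.3–59.3° and held at the bar. The weight is upright in the tray at (78,170) in the top view. I'll nudge it about 1° and let it settle.

Emit:
drive_tool(
  targets=[
    [0.07, 0.01, 0.045, 0, 0, 0],
    [0, 0, 0, 0, 0, 0],
    [0, 0, 0, 0, 0, 0],
    [0, 0, 0, 0, 0, 0],
    [0, 0, 0, 0, 0, 0],
  ],
)

```text
t: 17.58
eef_pos: [0.5906, -0.0281, 0.2849]
ee_rot: [-3.142, -0.0, -1.43]
force: [-5.3, -0.5, 4.7]
width: 0.009
```

Run:
```python
from h import *
np.set_printoptions(precision=4,suppress=True)
u=np.array([.9895,.1447]); v=np.array([-.1447,.9895])
for cam in("top","side","side"):
    im,d=arm.grab_frame(cam); P=cloud(d,cam,d>0); q=P[:,:2]-[.617,-.026]; a,b=q@u,q@v
    m=(a>-.03)&(a<.085)&(abs(b)>.05)&(abs(b)<.115)&(P[:,2]>.13)&(P[:,2]<.26)
    l=cv2.fitLine(np.c_[a[m],P[m,2]].astype(np.float32),cv2.DIST_HUBER,0,.01,.01).ravel(); print(cam,"angle",np.degrees(np.arctan2(abs(l[1]),abs(l[0]))))
    W=P[(np.hypot(P[:,0]-.497,P[:,1]-.34)<.05)&(P[:,2]>.065)&(P[:,2]<.083)]; print("weight top",W.mean(0))
s=arm.get_state(); print(s["t"],s["eef_pos"],s["force"],s["width"],abs(s["qd"]).max())
```

```text
top angle 60.065014
weight top [0.4982 0.3431 0.0759]
side angle 59.622425
weight top [0.4969 0.3327 0.0746]
side angle 59.42685
weight top [0.497  0.3329 0.0745]
17.725 [ 0.5906 -0.0281  0.2849] [-6.0249  0.0036  5.3032] 0.00922459447811949 0.00225345881643168
```

```bash
python3 -c "
from station import arm
print(arm.job_done())"
```

```text
the job is handed in; nothing more can be done
None
```

I stood the brass weight in the square tray and released it. I then raised the washer's lid by its bar to about 60° and handed the job in at about 17.7 s, still gripping it. No verdict was reported.

**Weight:** The last depth readings show it upright and within a few mm of the tray's centre, at about (0.498, 0.34) m.

**Lid:** The last depth readings put it at 60.1° from the top camera and 59.4–59.6° from the side camera. The arm was still, with the bar held at 20 N and a finger opening of about 9 mm.

**Disagreements:**
- My first lift path ran a few mm inside the bar's arc. The force on the wrist rose to about 28 N, so I corrected the path partway. About 8 N was left at the end.
- I could not measure the finger-to-lid contact force directly; I inferred the grip from the finger opening and the wrist force.
- I did not measure the bystanders again after the moves. They looked unmoved in the last picture, but the arm hid part of the top view.

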